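# Fold the finish-sample folder and clip it in its holder

### The arm

A 6-joint arm with a two-finger parallel gripper is mounted at the origin on the work surface. World frame = base frame: x ahead of the robot, y to its left, z up, the work surface at z = 0. Lengths are in mm, angles in rad, forces in N, time in s.
With the tool pointing down it reaches from about 325 to 1000 mm from the base axis. Payload 5.1 kg.
Tool frame: the origin (TCP) lies between the finger pads; the fingertips stand 22 mm ahead of it and the grasp point (between the pads) lies 3 mm ahead of it; z points along the fingers, y is the line along which they close (so a half turn about z gives the same grasp; the last joint's range is limited). The gripper opens to 85 mm and grips with 20 to 120 N. Pads are 22 mm wide; open, the fingers measure 114 mm over their backs; the gripper's body (76 mm by 85 mm) begins 54 mm behind the grasp point. The pads swing forward as they close: fully open they stand 13 mm farther back than shut.
Start: joints at [1.021, 0.124, 1.65, -0, 1.367, -0.083], TCP at [292.538, 580.436, 253.322] pointing down, gripper open.
Joint ranges: [-2.61, 2.61], [-1.02, 2.33], [0.03, 2.71], [-1.35, 4.49], [0.32, 2.68], [-2.91, 2.91]. Speed limits (rad/s): [2.57, 2.57, 3.14, 3.14, 3.14, 3.14].

### API

Orientations are given as a unit quaternion [w, x, y, z].
In Python, from station import * gives the robot as it stands. The module is installed in compiled form; this text tells all that it offers.
- The arm moves only by the tool jog_arm, never from a script. Its argument "rows" is a list of rows, each a list of 7 numbers: the turn, a rotation vector about the world's x, y, z in units of 10 degrees (1.0 is 10 degrees), then the shift along the world's x, y, z in units of 40 mm (1.0 is 40 mm), then the closure, from 0 (fully open) to 1 (shut). A call has 1 to 12 rows; each row shifts and turns the commanded pose from where the row before left it; what a row does not reach is not made up. A row lasts 1/8 s, in which the tool goes at most 62.5 mm and 10.7 degrees, less where a joint would pass 70% of its speed; a pose out of reach is approached as far as the arm can. A call is refused whole if a number of a shift passes 1 or a number of a turn 1, either way. A call with a gripper value outside its range is refused whole. The fingers move at their own pace and stop on an object; "squeeze" is the grip in N (left out, the last holds). Time passes only in rows, so rows that do not move let the fingers close. It gives the time, the measured TCP pose, the force, the opening and the grip force at its end, in the units of the state.
- sense(): the state, without advancing time (a new reading comes with each control period).
- get_image(name): name is "scene" or "top"; returns a dict with "image" (420x560x3 uint8, red, green, blue), "depth" (420x560 float32, mm along the optical axis (not along the pixel's ray), 0 where there is no reading), "fov_y" (degrees; the focal length in pixels is half the picture's height over the tangent of half this angle, whatever the lens; pixels are square), "cx", "cy" (the principal point, pixels), "rvec" (rotation vector, rad) and "tvec" (3), from world to camera coordinates, as OpenCV has them. Camera axes: x right, y down, z forward; pixel columns grow to the right and rows downward; lengths in mm; the calibration is good to about 2 mm. A picture is of the moment at which its call begins.
- close_job(): hands the job in; it is judged then, once.
The state is a dict: "time_s": time; "joint_pos": joint angles; "qd": joint speeds; "joint_efforts": joint torques, N m; "tcp_pos": TCP position; "eef_rot": TCP orientation; "wrist_force": force on the tool from outside, world axes, zero at the start; "ft_torque": the same for the moment, N m; "width": finger opening in mm; "grip_force": force on a finger pad.
Only numpy, scipy, OpenCV 4.12 (cv2) and the standard library are available. Lean on these libraries where they do the work, as an engineer would, in place of code of your own. Each camera call takes 0.05 s, during which the arm holds its last target. There are 200 camera calls.

### The job

Put the door-finish sample folder away: fold its cover flat shut and lift the holder's spring clip until it stays up, then slide the folder into the holder between the rails, gently, until it is fully home against the end stop. Then bring the clip down onto the folder by its handle under control, without letting it snap down, and leave it clamped. Leave the other things on the worktop where they are.

Things in the scene. Friction and masses are not known exactly. Their poses are not given: they have to be found in the camera images.
- folder: the sample folder: two loose 7 mm wood-finish boards hinged like a book, about 0.5 kg in all. This body is the lower board, lying flat, 100 mm along its x, 150 mm along its y; origin at the centre of its underside. The cover (99 x 150 mm) is hinged on the lower board's -x long edge: hinge line at x = -50 mm, 7 mm up. Shut, the folder is a slab 100 x 150 x 14 mm.
- cover (a joint): opening angle of the folder's cover, rad: 0 = folded flat onto the lower board, 1.57 = standing upright on the -x edge, larger = leaning outwards, limit 2.1. A stiff hinge (about 0.07 N m friction) that stays where it is left; it must be pressed right down to be shut.
- cover_edge (a point): the middle of the cover's free long edge, 99 mm from the hinge line.
- holder: dark steel holder fixed to the worktop, without a floor: the folder slides on the worktop. Origin on the worktop, at the middle of the end stop's face (stop 20 mm high). Its +y points inwards to the stop: the bay lies at negative y, between two rails 14 mm high and 110 mm apart, from y = 0 to -105 mm. A folder fully home (150 mm along y) has its centre at y = -75 mm, rear edge at -150 mm.
- stop: the end stop, a dark steel bar 134 mm long, 15 mm thick, 20 mm high, part of the holder; origin on the worktop at the middle of the face that the folder meets, axes as the holder's. It is rigid: feel for it.
- mouth (a point): on the worktop in the middle of the holder's open mouth, 145 mm from the stop. From 105 to 145 mm from the stop the rails flare outwards, to about 148 mm apart inside. Its axes are the holder's.
- clip_hinge (a point): middle of the clip's hinge line, which is parallel to the holder's x, 30 mm beyond the stop's face (holder y = +30 mm) and 35 mm above the worktop. Its axes are the holder's.
- clip (a joint): angle of the steel spring clip, rad: 0 = lowest (empty holder; foot 10 mm above the worktop), about 0.04 = resting on a shut folder, 0.9 = fully raised, at its limit. Over-centre spring: below about 0.45 it presses down (about 6 N at the bar when low), above that it springs up and stays up (about 5 N at the bar to pull it back from 0.9). Let go past the centre, it snaps over.
- clip_bar (a point): centre of the clip's handle: a round steel bar 12 mm thick, 56 mm long, parallel to the holder's x, on a stem 30 mm above the clip's tongue (36 mm wide), 100 mm along it from the hinge line. It moves on an arc of 104 mm radius about the hinge line: holder y = -70, z = 65 mm at angle 0; y = -9, z = 132 mm at 0.9. The clip's foot is 55 mm below the bar.
- sample: a bystander: single loose wood-finish board 75 x 120 x 7 mm, origin at the centre of its underside.
- mug: a bystander: white mug, 80 mm across, 90 mm high, origin at the centre of its underside.
- soap: a bystander: white soap bottle, 64 mm across, 180 mm high, origin at the centre of its underside.
- tape: a bystander: grey tape-measure case 75 x 40 x 60 mm, origin at the centre of its underside.
- driver: a bystander: black-handled screwdriver lying flat, about 200 mm long, origin under its middle.
- hinge: a bystander: steel concealed cabinet hinge about 80 x 50 x 16 mm, origin under its round cup.
- screws: a bystander: glass jar of 70 mm diameter, 75 mm high, origin at the centre of its underside.
Things that resemble listed ones, but are neither listed nor needed, are in the scene too. What is shaped like the folder but green is not meant.

How it is judged:
By the outcome, as a careful person would: the job done as asked, in the order asked, and still so for the second after the job is handed in, with the robot touching nothing.
It also fails if it takes over 72 s, if anything falls off the work surface, if the arm or the gripper's body presses on something with over 40 N, if the wrist force passes 120 N, or if a joint passes its speed limit or range.

## Working session

There is one attempt and no reset: what is moved stays moved. The work goes in short steps, Python scripts to look and compute and a tool call to move; the robot and the scene stay as the last step left them, time stands still between calls to the robot, and variables do not carry over. Pictures are saved under pics/ and viewed, at most 10 in all, crops included, and the job is handed in when it is done.

Besides the shell and the picture viewer there is one more tool, called after "Request:" in YAML: its name, and indented under it one key for each argument. jog_arm: Moves the arm, as the interface text tells. Its arguments: {"type":"object","properties":{"rows":{"type":"array","items":{"type":"array","items":{"type":"number"}}},"squeeze":{"type":"number"}},"required":["rows"]}

```bash
mkdir -p pics; cat > h.py <<'E'
from station import *
import numpy as np, cv2
def shot(n):
    d=get_image(n); R=cv2.Rodrigues(np.array(d['rvec'],float))[0]; t=np.array(d['tvec'],float).ravel()
    f=210/np.tan(np.radians(d['fov_y'])/2); d['R']=R;d['t']=t;d['f']=f
    return d
def cloud(d):
    z=d['depth'].astype(float); v,u=np.mgrid[:420,:560]
    c=np.stack([(u-d['cx'])/d['f']*z,(v-d['cy'])/d['f']*z,z],-1)
    w=(c-d['t'])@d['R']; w[z<=0]=np.nan
    return w
def ray(d,u,v,h):
    r=np.array([(u-d['cx'])/d['f'],(v-d['cy'])/d['f'],1.])@d['R']; o=-d['t']@d['R']
    return o+r*(h-o[2])/r[2]
E
python3 - <<'E'
from h import *
for n in('scene','top'):
    d=shot(n); np.savez('/tmp/'+n,**{k:d[k] for k in d})
    cv2.imwrite(f'pics/{n}0.png',cv2.resize(d['image'][:,:,::-1],(800,600),interpolation=cv2.INTER_CUBIC))
    print(n,d['fov_y'],d['cx'],d['cy'],-d['t']@d['R'])
print(sense())
E
```

```text
scene 46.684300406216 281.25752087510654 204.3151547557568 [1206.76038283   84.31637492 1213.36144568]
top 53.10170704586997 278.78801718367566 208.381926439444 [ 268.64761026  -36.58158151 1444.18485614]
{'time_s': 0.1, 'joint_pos': array([ 1.02141226e+00,  1.24470782e-01,  1.65152446e+00,  1.49017119e-05,
        1.36751225e+00, -8.26236123e-02]), 'qd': array([-0.00139138, -0.00239885, -0.00146866, -0.00026068,  0.00070185,
        0.00018684]), 'joint_efforts': array([ 5.05328790e-04, -4.24934185e+01, -3.66651964e+01, -8.43940052e-05,
        4.06129533e-03,  2.12760045e-05]), 'tcp_pos': array([292.26818731, 580.01831496, 252.16358164]), 'eef_rot': array([-3.04473774e-04,  2.31268793e-01,  9.72889423e-01, -9.07748624e-04]), 'wrist_force': array([0.0259797 , 0.64192458, 1.47986349]), 'ft_torque': array([-0.01271834, -0.00138202, -0.04661759]), 'grip_force': 0.0, 'width': 85.33621477055182}
```

View pics/scene0.png

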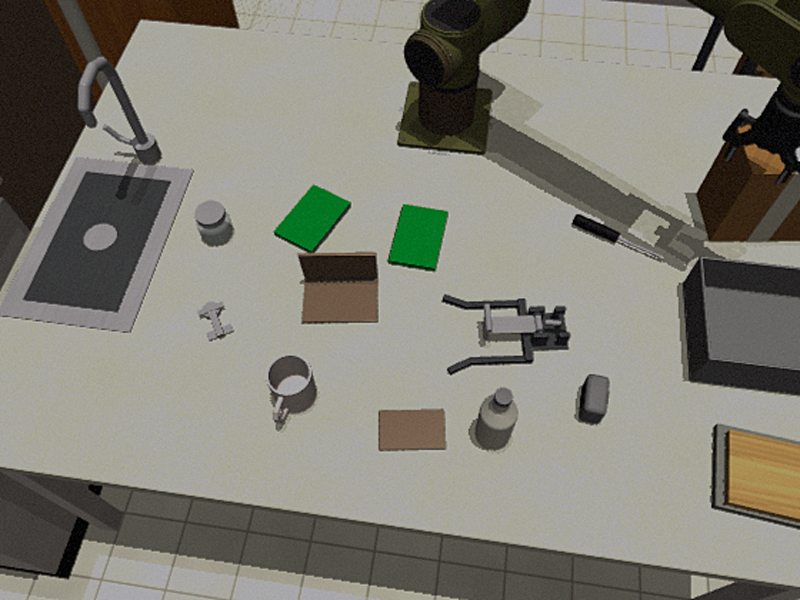

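View pics/top0.png

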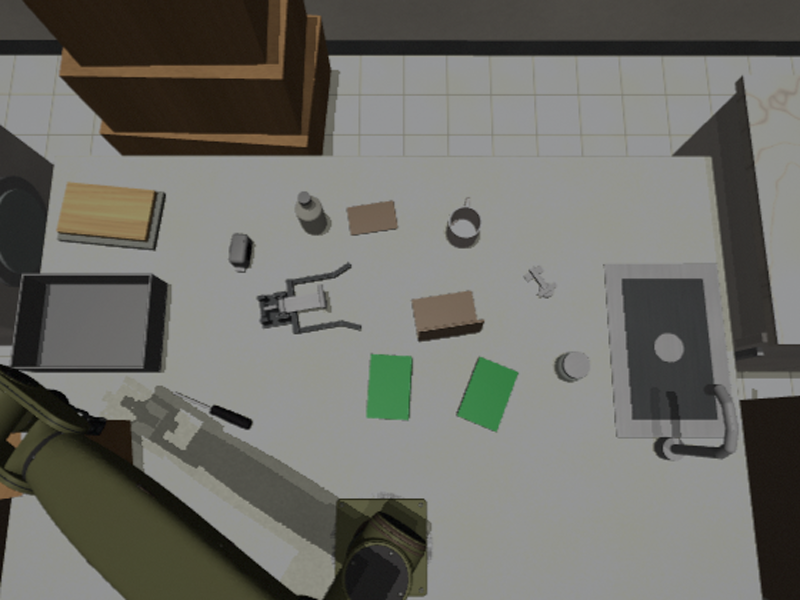

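The scene view shows the brown folder at about (340,290), its cover standing on the robot-side edge. The holder is at about (520,330) with its mouth towards the folder and the clip low. The green lookalikes are at (312,217) and (418,237). The top view has the folder at (447,315) and the holder at (300,305).

```bash
cat > m.py <<'E'
from h import *
def ld(n):
    return shot(n)
def brown(d):
    im=d['image'].astype(int); h=cv2.cvtColor(d['image'],cv2.COLOR_RGB2HSV)
    return (im[...,0]-im[...,2]>22)&(im[...,0]>im[...,1]+8)
E
python3 - <<'E'
from m import *
for n in('scene','top'):
    d=ld(n); w=cloud(d); m=brown(d)&(w[...,0]>300)&(w[...,0]<720)&(w[...,1]<250)&(w[...,1]>-250)&(w[...,2]<130)
    k,l,s,c=cv2.connectedComponentsWithStats(m.astype(np.uint8))
    for i in range(1,k):
        if s[i,4]<60: continue
        p=w[l==i]; print(n,s[i],p.min(0).round(),p.max(0).round(),np.median(p,0).round(1))
        for nm,lo,hi in(('low',-5,13),('high',15,130)):
            mm=(l==i)&(w[...,2]>lo)&(w[...,2]<hi)
            if mm.sum()<30: continue
            r=cv2.minAreaRect(w[mm][:,:2].astype(np.float32)); print(nm,mm.sum(),r,np.median(w[mm],0).round(1), w[mm][:,2].max().round(), cv2.boxPoints(r).round().tolist())
        if n=='scene' or 1:
            mm=(l==i)&(w[...,2]>20)
            if mm.sum()>30:
                q=w[mm]; c0=q.mean(0); print('plane n',np.linalg.svd(q-c0)[2][2].round(3),c0.round(1))
    # holder
    m=(w[...,0]>380)&(w[...,0]<650)&(w[...,1]<340)&(w[...,1]>20)&(w[...,2]>6)&(w[...,2]<100)&~brown(d)
    k,l,s,c=cv2.connectedComponentsWithStats(m.astype(np.uint8))
    for i in range(1,k):
        if s[i,4]<25: continue
        p=w[l==i]; print('H',n,s[i],p.min(0).round(),p.max(0).round(),np.median(p,0).round(1))
    hw=cv2.resize(d['image'][:,:,::-1][170:270,280:420] if n=='scene' else d['image'][:,:,::-1][170:250,160:360],None,fx=4 if n=='top' else 5.7,fy=4 if n=='top' else 5.7,interpolation=cv2.INTER_CUBIC)
    cv2.imwrite(f'pics/c_{n}.png',hw)
E
```

```text
scene [209 177  54   3 113] [ 473. -229.  101.] [504. -85. 114.] [ 488.6 -161.2  105.9]
high 113 ((487.70245361328125, -157.1769256591797), (10.086875915527344, 145.88314819335938), 9.355315208435059) [ 488.6 -161.2  105.9] 114.0 [[471.0, -86.0], [495.0, -230.0], [505.0, -228.0], [481.0, -84.0]]
plane n [ 0.726  0.108 -0.679] [ 488.4 -159.9  105.7]
scene [ 211  195   54   31 1462] [ 469. -230.   -3.] [592. -71.  15.] [ 534.6 -148.8    7.1]
low 1445 ((531.6643676757812, -150.91195678710938), (102.5398941040039, 151.17823791503906), 9.484190940856934) [ 534.6 -148.8    7. ] 13.0 [[469.0, -85.0], [494.0, -234.0], [595.0, -217.0], [570.0, -68.0]]
H scene [302 172   6  17  67] [380.  20.   8.] [437.  33.  21.] [405.6  26.2  13.9]
H scene [ 310  206   90   52 1806] [474.  54.   6.] [649. 303.  76.] [557.7 210.6  22.9]
top [289 204  50  29 972] [ 476. -231.   -2.] [588. -75. 113.] [ 538.  -151.3    8.5]
low 825 ((540.6080932617188, -151.12155151367188), (81.778076171875, 147.087158203125), 9.611320495605469) [ 541.6 -149.     7.9] 13.0 [[488.0, -85.0], [513.0, -230.0], [593.0, -217.0], [569.0, -72.0]]
high 105 ((531.185546875, -151.45867919921875), (94.12352752685547, 147.344482421875), 9.084781646728516) [ 489.7 -149.9  106.5] 113.0 [[473.0, -86.0], [496.0, -232.0], [589.0, -217.0], [566.0, -71.0]]
plane n [-0.939 -0.147 -0.311] [ 488.  -156.8  106.7]
H top [ 179  186   74   48 1185] [483.  53.   6.] [650. 302.  78.] [548.4 207.5  24.2]
H top [258 248   4  16  55] [381.  20.   8.] [432.  31.  21.] [404.6  24.   14.6]
```

View pics/c_scene.png

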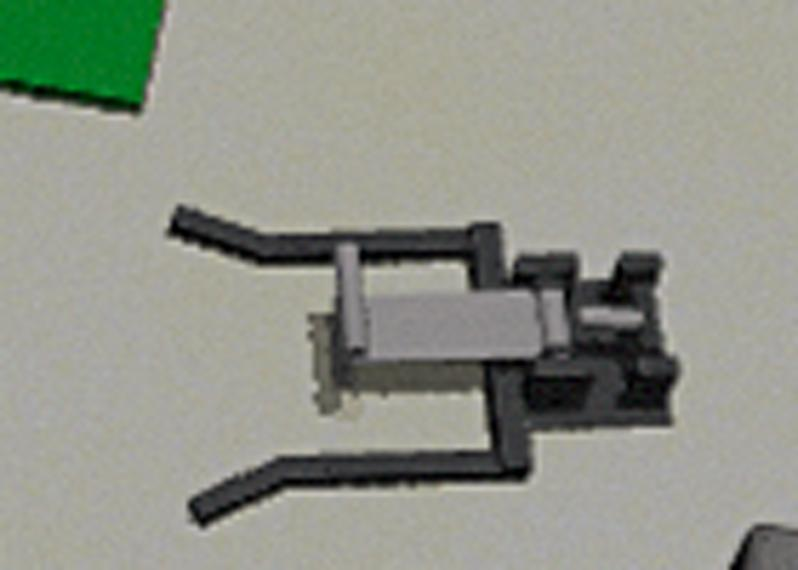

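View pics/c_top.png

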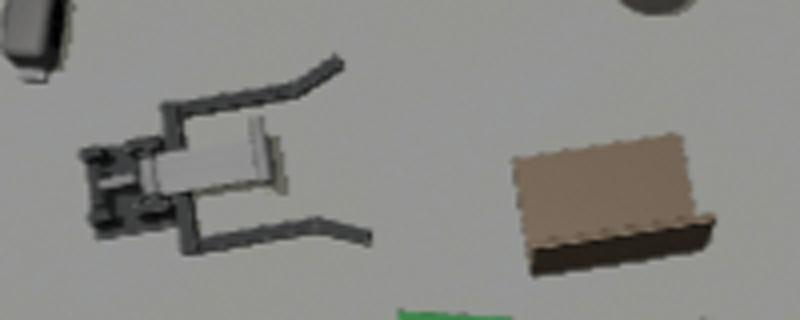

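The scene crop shows the holder's rails from (262,245) to (495,240) and (285,470) to (520,465), with the flares on the left. The clip bar is at (347,300). In the top crop the rails' inner edges are about (195,240) to (318,219) and (183,112) to (297,95), the bar is at (261,150) and the folder at (605,190).

```bash
cat > hold.py <<'E'
from m import *
# seeds from pixel picks in c_top (x4, offset 160,170)
d=ld('top')
pk=lambda u,v,h: ray(d,160+u/4-.5+.125,170+v/4-.5+.125,h)[:2]
for nm,p in dict(farA=(183,112),farB=(297,95),nearA=(195,240),nearB=(318,219),tipF=(342,64),tipN=(370,240)).items(): print(nm,pk(*p,14).round(1))
print('bar',pk(253,120,71).round(1),pk(270,188,71).round(1))
fA,fB,nA,nB=[pk(*p,14) for p in((183,112),(297,95),(195,240),(318,219))]
mid=((fA+nA)/2+(fB+nB)/2)/2; di=(fA-fB)/np.linalg.norm(fA-fB)+(nA-nB)/np.linalg.norm(nA-nB); 
ang=np.arctan2(-di[0],di[1]); print('ang',np.degrees(ang),'mid',mid)
P=[]
for n in('top','scene'):
    d=ld(n); w=cloud(d)
    im=d['image'].astype(int); dark=im.sum(-1)<250
    for it in range(4):
        R=np.array([[np.cos(ang),np.sin(ang)],[-np.sin(ang),np.cos(ang)]])
        q=(w[...,:2]-mid)@R.T; z=w[...,2]
        rails=[]
        for s in(1,-1):
            m=dark&(z>9)&(z<19)&(abs(q[...,0]*s-60)<14)&(abs(q[...,1])<40)
            pts=q[m]; k=np.polyfit(pts[:,1],pts[:,0],1); rails.append((k,m.sum(),pts[:,0].min(),pts[:,0].max()))
        sl=(rails[0][0][0]+rails[1][0][0])/2; off=(rails[0][0][1]+rails[1][0][1])/2
        ang-=np.arctan(sl); mid=mid+R.T@np.array([off,0])
    print(n,'ang',np.degrees(ang),'mid',mid,[ (r[0].round(3),r[1]) for r in rails])
    m=dark&(z>11)&(z<27)&(abs(abs(q[...,0])-40)<14)&(q[...,1]>20)&(q[...,1]<110)
    pts=q[m]; print('stop y profile',np.percentile(pts[:,1],[2,10,50,90,98]).round(1))
    m=(z>58)&(abs(q[...,0])<45)&(abs(q[...,1])<60); pts=q[m]; print('bar',m.sum(),np.median(pts,0).round(1),np.percentile(pts[:,0],[2,98]).round(1),np.percentile(pts[:,1],[2,98]).round(1),z[m].max(),np.median(w[m],0).round(1))
    m=dark&(z>8)&(z<20)&(abs(q[...,0])<95)&(abs(q[...,0])>45); print('y extents',np.percentile(q[m][:,1],[0.5,99.5]).round(1))
E
python3 hold.py
```

```text
farA [608.8 216.6]
farB [624.1 117.4]
nearA [495.7 202.3]
nearB [514.   96.9]
tipF [652.2  78.4]
tipN [495.7  51.8]
bar [588.4 147.6] [530.3 131.9]
ang 9.313939310612003 mid [560.64004485 158.27191626]
top ang 9.929560539089877 mid [559.9723988  158.16225715] [(array([-5.0000e-03,  6.0943e+01]), np.int64(66)), (array([ 5.0000e-03, -6.0943e+01]), np.int64(66))]
stop y profile [53.1 54.1 60.6 70.2 92.6]
bar 63 [  0.  -16.5] [-26.5  28.7] [-22.  -10.9] 79.88425993205283 [562.9 142.5  70.4]
y extents [-1040.    669.7]
scene ang 10.073022463167677 mid [562.81921701 158.66070435] [(array([-1.1000e-02,  6.1253e+01]), np.int64(135)), (array([ 1.1000e-02, -6.1253e+01]), np.int64(102))]
stop y profile [40.8 55.2 62.8 85.3 96.1]
bar 86 [  0.5 -16.2] [-28.1  26.3] [-21.1 -10.2] 75.24435899039625 [566.3 143.1  69.5]
y extents [-796.4  610.9]
```

Request:
jog_arm:
  rows:
    - [0, 0, 0.3, 0.2, -1, 0, 1]
    - [0, 0, 0.3, 0.2, -1, 0, 1]
    - [0, 0, 0.3, 0.2, -1, 0, 1]
    - [0, 0, 0.3, 0.2, -1, 0, 1]
    - [0, 0, 0.3, 0.2, -1, 0, 1]
    - [0, 0, 0.3, 0.2, -1, 0, 1]
    - [0, 0, 0.3, 0.2, -1, 0, 1]
    - [0, 0, 0.3, 0.2, -1, 0, 1]
    - [0, 0, 0.3, 0.2, -1, 0, 1]
    - [0, 0, 0.3, 0.2, -1, 0, 1]
    - [0, 0, 0.3, 0.2, -1, 0, 1]
    - [0, 0, 0.3, 0.2, -1, 0, 1]
  squeeze: 30

```text
time_s: 1.85
tcp_pos: [388.6, 99.2, 253.6]
eef_rot: [0.0, -0.082, 0.997, 0.0]
wrist_force: [1.0, 0.4, -0.3]
width: 0.3
grip_force: 0.0
```

Request:
jog_arm:
  rows:
    - [0, 0, 0, 0.2, -1, -0.3, 1]
    - [0, 0, 0, 0.2, -1, -0.4, 1]
    - [0, 0, 0, 0.2, -1, -0.5, 1]
    - [0, 0, 0, 0.2, -1, -0.6, 1]
    - [0, 0, 0, 0.2, -1, -0.6, 1]
    - [0, 0, 0, 0.2, -1, -0.7, 1]
    - [0, 0, 0, 0.2, -0.6, -0.7, 1]
    - [0, 0, 0, 0, 0, 0, 1]

```text
time_s: 2.85
tcp_pos: [443.1, -164.0, 99.1]
eef_rot: [-0.002, -0.079, 0.997, 0.001]
wrist_force: [-0.3, 0.4, 0.1]
width: -0.1
grip_force: 0.0
```

Request:
jog_arm:
  rows:
    - [0, 0, 0, 0.35, 0.06, 0, 1]
    - [0, 0, 0, 0.35, 0.06, 0, 1]
    - [0, 0, 0, 0.25, 0.04, -0.03, 1]
    - [0, 0, 0, 0.25, 0.04, -0.03, 1]
    - [0, 0, 0, 0.24, 0.04, -0.11, 1]
    - [0, 0, 0, 0.24, 0.04, -0.11, 1]
    - [0, 0, 0, 0.2, 0.035, -0.17, 1]
    - [0, 0, 0, 0.2, 0.035, -0.18, 1]
    - [0, 0, 0, 0.14, 0.02, -0.22, 1]
    - [0, 0, 0, 0.14, 0.02, -0.23, 1]
    - [0, 0, 0, 0.06, 0.01, -0.2, 1]
    - [0, 0, 0, 0.06, 0.01, -0.15, 1]

```text
time_s: 4.35
tcp_pos: [543.5, -147.1, 43.3]
eef_rot: [-0.0, -0.081, 0.997, 0.0]
wrist_force: [-0.8, 0.2, 0.9]
width: 0.3
grip_force: 0.2
```

Request:
jog_arm:
  rows:
    - [0, 0, 0, 0.2, 0.03, -0.05, 1]
    - [0, 0, 0, 0.2, 0.03, -0.05, 1]
    - [0, 0, 0, 0, 0, -0.05, 1]
    - [0, 0, 0, 0, 0, -0.05, 1]
    - [0, 0, 0, 0, 0, -0.05, 1]

```text
time_s: 4.97
tcp_pos: [560.1, -144.9, 35.8]
eef_rot: [-0.0, -0.081, 0.997, 0.0]
wrist_force: [-7.0, 2.2, 17.0]
width: 0.3
grip_force: 8.6
```

Request:
jog_arm:
  rows:
    - [0, 0, 0, 0, 0, -0.03, 1]
    - [0, 0, 0, 0, 0, 0, 1]
    - [0, 0, 0, 0, 0, 0.5, 1]
    - [0, 0, 0, 0, 0.4, 1, 1]
    - [0, 0, 0, 0, 1, 1, 0]
    - [0, 0, 0, 0, 1, 0.4, 0]
    - [0, 0, 0, 0, 1, 0, 0]
    - [0, 0, 0, 0, 1, 0, 0]
    - [0, 0, 0, 0, 1, 0, 0]
    - [0, 0, 0, 0, 1, 0, 0]
    - [0, 0, 0, 0.1, 0.8, 0, 0]
    - [0, 0, 0, 0, 0, 0, 0]

```text
time_s: 6.48
tcp_pos: [563.7, 144.9, 149.5]
eef_rot: [0.0, -0.082, 0.997, 0.0]
wrist_force: [0.5, -1.1, -0.2]
width: 85.3
grip_force: 0.0
```

```bash
cat > fold.py <<'E'
from m import *
import sys
for n in('scene','top'):
    d=shot(n); w=cloud(d); m=brown(d)&(w[...,0]>400)&(w[...,0]<660)&(w[...,1]<230)&(w[...,1]>-270)&(w[...,2]<130)
    k,l,s,c=cv2.connectedComponentsWithStats(m.astype(np.uint8))
    for i in range(1,k):
        if s[i,4]<200: continue
        q=np.argwhere(l==i)
        r=cv2.minAreaRect(np.array([ray(d,u,v,14)[:2] for v,u in q],np.float32)); b=cv2.boxPoints(r)
        print(n,s[i],[np.round(x,1) for x in r],'zmed',np.median(w[l==i],0)[2].round(1),'zmax',np.percentile(w[l==i][:,2],[2,98]).round(1),b.round(1).tolist())
    cv2.imwrite(f'pics/{sys.argv[1]}_{n}.png',cv2.resize(d['image'][160:280,180:420,::-1] if n=='scene' else d['image'][140:260,150:390,::-1],None,fx=3.3,fy=3.3,interpolation=cv2.INTER_CUBIC))
E
python3 fold.py a
```

```text
scene [ 211  194   54   31 1565] [array([ 532.8, -150.3]), array([ 99.2, 149.6]), np.float64(8.1)] zmed 13.9 zmax [ 8.9 19.1] [[473.20001220703125, -83.19999694824219], [494.20001220703125, -231.3000030517578], [592.4000244140625, -217.39999389648438], [571.5, -69.30000305175781]]
top [ 289  203   46   34 1169] [array([ 531.1, -152.2]), array([ 97.6, 146.9]), np.float64(9.0)] zmed 15.0 zmax [ 8.5 21.5] [[471.29998779296875, -87.30000305175781], [494.3999938964844, -232.39999389648438], [590.7999877929688, -217.10000610351562], [567.7000122070312, -72.0]]
```

View pics/a_scene.png

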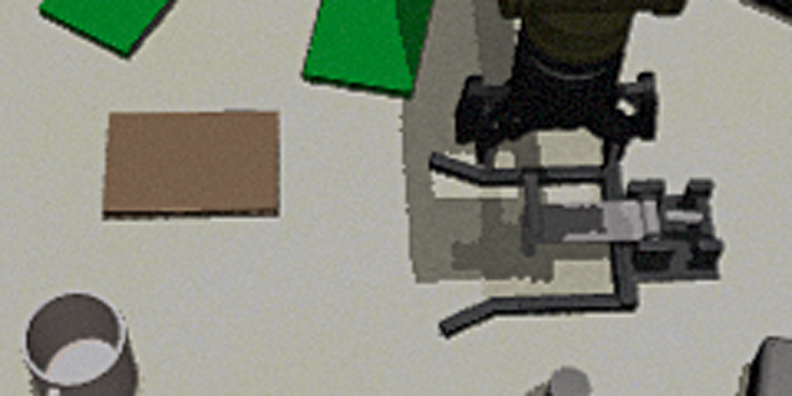

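The picture shows the folder closed flat at (190,165) and the gripper over the clip bar at (530,215).

Request:
jog_arm:
  rows:
    - [0, 0, 0, 0, -0.07, -0.6, 0]
    - [0, 0, 0, 0, 0, -0.6, 0]
    - [0, 0, 0, 0, 0, -0.5, 0]
    - [0, 0, 0, 0, 0, -0.15, 0]
    - [0, 0, 0, 0, 0, 0, 0.8]
    - [0, 0, 0, 0, 0, 0, 0.9]
    - [0, 0, 0, 0, 0, 0, 0.9]
    - [0, 0, 0, 0, 0, 0, 0.9]
    - [0, 0, 0, 0, 0, 0, 0.9]
  squeeze: 30

```text
time_s: 7.7
tcp_pos: [564.0, 141.1, 75.6]
eef_rot: [0.0, -0.081, 0.997, 0.001]
wrist_force: [-0.4, 2.3, 1.9]
width: 10.5
grip_force: 29.3
```

Request:
jog_arm:
  rows:
    - [-0.5, -0.09, 0, -0.017, 0.098, 0.216, 0.9]
    - [-0.5, -0.09, 0, -0.021, 0.116, 0.206, 0.9]
    - [-0.5, -0.09, 0, -0.024, 0.134, 0.195, 0.9]
  squeeze: 40

```text
time_s: 8.07
tcp_pos: [561.6, 154.5, 99.5]
eef_rot: [0.014, -0.08, 0.988, -0.133]
wrist_force: [1.3, 0.7, -4.2]
width: 10.2
grip_force: 39.4
```

Request:
jog_arm:
  rows:
    - [-0.5, -0.09, 0, -0.027, 0.15, 0.183, 0.9]
    - [-0.5, -0.09, 0, -0.029, 0.165, 0.168, 0.9]
    - [-0.5, -0.09, 0, -0.032, 0.18, 0.153, 0.9]
    - [-0.5, -0.09, 0, -0.034, 0.192, 0.136, 0.9]
    - [-0.5, -0.09, 0, -0.036, 0.203, 0.119, 0.9]
    - [-0.5, -0.09, 0, -0.037, 0.212, 0.1, 0.9]
    - [-0.5, -0.09, 0, -0.039, 0.22, 0.08, 0.9]
    - [0, 0, 0, 0, 0, 0, 0.9]

```text
time_s: 9.07
tcp_pos: [552.0, 208.5, 138.2]
eef_rot: [0.042, -0.074, 0.9, -0.428]
wrist_force: [-2.8, 1.0, 5.1]
width: 10.5
grip_force: 40.4
```

Request:
jog_arm:
  rows:
    - [0, 0, 0, 0, 0, 0, 0.5]
    - [0, 0, 0, 0, 0, 0, 0]
    - [0, 0, 0, 0, 0, 0, 0]
    - [0, 0, 0, 0, 0, 0, 0]
    - [0, 0, 0, -0.1, 0.57, 0.48, 0]
    - [0, 0, 0, -0.1, 0.57, 0.48, 0]
    - [1, 0.18, 0, 0, 0, 0.5, 0]
    - [1, 0.18, 0, 0, -0.5, 0.3, 0]
    - [1, 0.18, 0, -0.2, -1, 0, 0]
    - [1, 0.18, 0, -0.2, -1, 0, 0]
    - [0.94, 0.17, 0, -0.2, -1, 0, 0]
    - [0, 0, 0, -0.2, -1, 0, 0]

```text
time_s: 10.58
tcp_pos: [511.7, 69.8, 208.3]
eef_rot: [0.001, -0.079, 0.997, -0.005]
wrist_force: [0.9, -0.6, -1.1]
width: 85.4
grip_force: 0.0
```

```bash
python3 - <<'E'
from m import *
from scipy.spatial.transform import Rotation as Ro
s=sense(); q=s['eef_rot']; print(Ro.from_quat([*q[1:],q[0]]).as_matrix().round(3), s['joint_pos'].round(2))
d=shot('scene'); w=cloud(d)
o=np.array([552.1,211.]);a=np.radians(10);R=np.array([[np.cos(a),np.sin(a)],[-np.sin(a),np.cos(a)]])
q=(w[...,:2]-o)@R.T
m=(abs(q[...,0])<35)&(q[...,1]<60)&(q[...,1]>-110)&(w[...,2]>100)&(w[...,2]<145); print(m.sum(),np.median(q[m],0),w[m][:,2].max())
E
```

```text
[[-0.987 -0.158  0.003]
 [-0.158  0.987 -0.01 ]
 [-0.002 -0.01  -1.   ]] [ 0.04 -0.14  1.99 -0.01  1.29 -1.69]
272 [  2.01461317 -25.06027257] 142.7452147620356
```

Request:
jog_arm:
  rows:
    - [0.05, 0, 0.09, -0.22, -1, 0, 0]
    - [0, 0, 0, -0.22, -1, 0, 0]
    - [0, 0, 0, -0.22, -1, 0, 0]
    - [0, 0, 0, -0.22, -1, -0.3, 0]
    - [0, 0, 0, -0.22, -1, -0.6, 0]
    - [0, 0, 0, -0.19, -0.84, -0.8, 0]
    - [0, 0, 0, 0, 0, -0.9, 0]
    - [0, 0, 0, 0, 0, -0.9, 0]
    - [0, 0, 0, 0, 0, -0.7, 0]
    - [0, 0, 0, 0, 0, -0.3, 0]
    - [0, 0, 0, 0, 0, 0, 0]

```text
time_s: 12.0
tcp_pos: [459.9, -160.6, 27.1]
eef_rot: [0.0, -0.088, 0.996, -0.001]
wrist_force: [-0.5, 0.3, -0.1]
width: 85.2
grip_force: 0.0
```

Request:
jog_arm:
  rows:
    - [0, 0, 0, 0, 0, -0.1, 0]
    - [0, 0, 0, 0, 0, -0.1, 0]
    - [0, 0, 0, 0, 0, -0.1, 0]
    - [0, 0, 0, 0, 0, 0, 0]

```text
time_s: 12.5
tcp_pos: [460.1, -160.6, 15.3]
eef_rot: [0.001, -0.089, 0.996, -0.001]
wrist_force: [-0.4, 0.8, -0.3]
width: 85.2
grip_force: 0.0
```

Request:
jog_arm:
  rows:
    - [0, 0, 0, 0.1, 0.02, -0.06, 0]
    - [0, 0, 0, 0.15, 0.026, 0, 0]
    - [0, 0, 0, 0.2, 0.035, 0, 0]
    - [0, 0, 0, 0.2, 0.035, 0, 0]
    - [0, 0, 0, 0.25, 0.044, 0, 0]
    - [0, 0, 0, 0.25, 0.044, 0, 0]
    - [0, 0, 0, 0.25, 0.044, 0, 0]
    - [0, 0, 0, 0.25, 0.044, 0, 0]
    - [0, 0, 0, 0.25, 0.044, 0, 0]
    - [0, 0, 0, 0.2, 0.035, 0, 0]
    - [0, 0, 0, 0.15, 0.026, 0, 0]
    - [0, 0, 0, 0.05, 0.01, 0, 0]

```text
time_s: 14.0
tcp_pos: [552.6, -144.5, 13.2]
eef_rot: [0.001, -0.089, 0.996, -0.001]
wrist_force: [-4.5, -1.6, 2.0]
width: 85.4
grip_force: 2.3
```

```bash
python3 fold.py b; python3 -c "
from h import *
print(sense()['wrist_force'],sense()['tcp_pos'])"
```

```text
scene [ 210  218   55   34 1408] [array([ 615.6, -134.9]), array([102. , 149.5]), np.float64(10.6)] zmed 14.0 zmax [ 8.4 19.2] [[551.7000122070312, -70.80000305175781], [579.0999755859375, -217.8000030517578], [679.4000244140625, -199.0], [652.0, -52.099998474121094]]
[-1.56559076  0.27815801 -1.01623632] [ 552.65777089 -144.47267934   13.25614487]
```

View pics/b_scene.png

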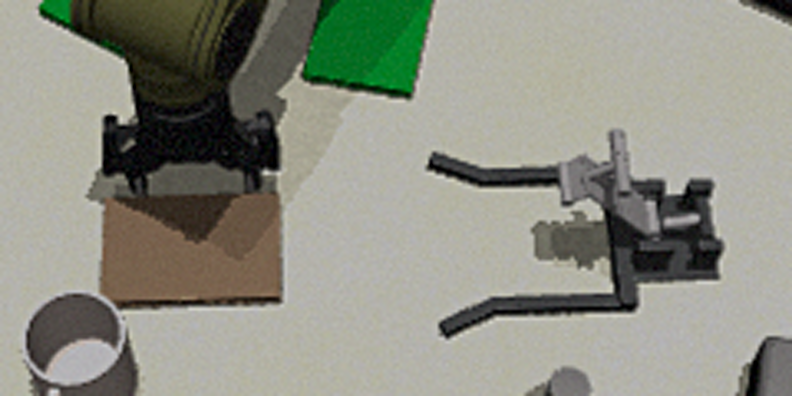

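The picture shows the folder shut at (190,250), aligned with the rails. The clip is standing up at (615,170), and the mug at (75,340) is close to the folder's rear corner.

```bash
python3 - <<'E'
from m import *
d=shot('scene'); w=cloud(d); b=brown(d)
m=~b&(w[...,0]>640)&(w[...,0]<860)&(w[...,1]<-80)&(w[...,1]>-330)&(w[...,2]>78)&(w[...,2]<100)
print('mug',m.sum(),w[m].min(0).round(),w[m].max(0).round(),cv2.minEnclosingCircle(w[m][:,:2].astype(np.float32)))
m&=(w[...,2]>82)
k,l,s,c=cv2.connectedComponentsWithStats(m.astype(np.uint8)); print([(s[i,4],cv2.minEnclosingCircle(w[l==i][:,:2].astype(np.float32))) for i in range(1,k) if s[i,4]>15])
o=np.array([552.1,211.])
print(sense()['joint_pos'].round(2))
E
```

```text
mug 256 [ 700. -235.   78.] [ 795. -155.   94.] ((747.6317749023438, -196.30319213867188), 48.09973907470703)
[(np.int32(201), ((740.79541015625, -195.79861450195312), 41.496726989746094))]
[-0.35  0.22  1.98 -0.    0.93 -2.1 ]
```

Request:
jog_arm:
  rows:
    - [0, 0, 0, -0.3, -0.05, 0.1, 0]
    - [0, 0, 0, 0, 0, 0.8, 0]
    - [0, 0, -1, 0, 0, 1, 0]
    - [0, 0, -1, 0, 0, 1, 0.45]
    - [0, 0, -1, 0.3, -0.3, 0, 0.45]
    - [0, 0, -1, 0.3, -0.3, 0, 0.45]
    - [0, 0, -1, 0.3, -0.3, 0, 0.45]
    - [0, 0, -1, 0.3, -0.35, 0, 0.45]
    - [0, 0, -1, 0.3, -0.35, 0, 0.45]
    - [0, 0, -1, 0.3, -0.35, 0, 0.45]
    - [0, 0, -1, 0.3, -0.35, 0, 0.45]
    - [0, 0, 0, 0, 0, 0, 0.45]

```text
time_s: 15.65
tcp_pos: [624.5, -239.4, 129.8]
eef_rot: [0.001, 0.641, 0.767, -0.001]
wrist_force: [0.4, 0.4, -0.4]
width: 46.9
grip_force: 0.0
```

Request:
jog_arm:
  rows:
    - [0, 0, 0, 0, 0, -0.9, 0.45]
    - [0, 0, 0, 0, 0, -0.8, 0.45]
    - [0, 0, 0, 0, 0, -0.6, 0.45]
    - [0, 0, 0, 0, 0, -0.25, 0.45]
    - [0, 0, 0, 0, 0, -0.1, 0.45]
    - [0, 0, 0, 0, 0, -0.05, 0.45]
    - [0, 0, 0, 0, 0, 0, 0.45]

```text
time_s: 16.52
tcp_pos: [624.9, -238.7, 22.2]
eef_rot: [0.001, 0.642, 0.767, -0.001]
wrist_force: [0.1, 0.8, 0.5]
width: 46.6
grip_force: 0.0
```

```bash
python3 fold.py c
```

```text
scene [ 209  218   57   34 1569] [array([ 615. , -135.8]), array([102.1, 152.8]), np.float64(10.3)] zmed 14.1 zmax [ 8.6 19.2] [[551.0999755859375, -69.80000305175781], [578.4000244140625, -220.10000610351562], [678.9000244140625, -201.89999389648438], [651.5999755859375, -51.5]]
top [284 183  35  31 751] [array([ 610.8, -124.5]), array([ 96.7, 122.9]), np.float64(9.6)] zmed 14.9 zmax [ 9.2 21.7] [[552.7999877929688, -72.0], [573.4000244140625, -193.1999969482422], [668.7000122070312, -177.0], [648.0999755859375, -55.79999923706055]]
```

View pics/c_scene.png

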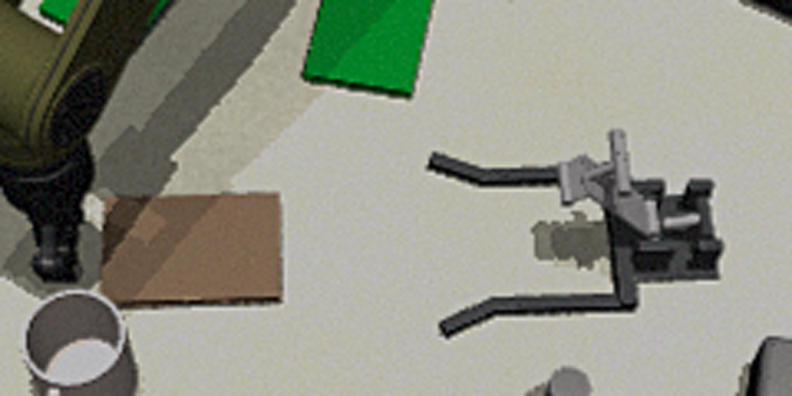

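The picture shows the fingers at (55,260), behind the folder's rear edge and clear of the mug at (75,340). The path to the rails is free.

Request:
jog_arm:
  rows:
    - [0, 0, 0, -0.017, 0.1, -0.05, 0.45]
    - [0, 0, 0, -0.026, 0.15, 0, 0.45]
    - [0, 0, 0, -0.026, 0.15, 0, 0.45]
    - [0, 0, 0, -0.035, 0.2, 0, 0.45]
    - [0, 0, 0, -0.052, 0.295, 0, 0.45]
    - [0, 0, 0, -0.052, 0.295, 0, 0.45]
    - [0, 0, 0, -0.052, 0.295, 0, 0.45]
    - [0, 0, 0, -0.052, 0.295, 0, 0.45]
    - [0, 0, 0, -0.052, 0.295, 0, 0.45]
    - [0, 0, 0, -0.052, 0.295, 0, 0.45]
    - [0, 0, 0, -0.035, 0.2, 0, 0.45]
    - [0, 0, 0, -0.017, 0.1, 0, 0.45]

```text
time_s: 18.12
tcp_pos: [605.8, -131.3, 19.6]
eef_rot: [0.0, 0.641, 0.767, -0.001]
wrist_force: [0.5, -5.6, 2.6]
width: 47.2
grip_force: 3.0
```

```bash
python3 fold.py d
```

```text
scene [ 244  217   55   35 1573] [array([598.8, -43.2]), array([102.7, 149.3]), np.float64(10.2)] zmed 14.1 zmax [ 7.8 19.2] [[535.0, 21.100000381469727], [561.5, -125.80000305175781], [662.5999755859375, -107.5999984741211], [636.0, 39.400001525878906]]
top [258 187  27  31 575] [array([592.8, -20. ]), array([97.2, 94.8]), np.float64(10.2)] zmed 15.1 zmax [ 9.4 21. ] [[536.5999755859375, 18.100000381469727], [553.4000244140625, -75.19999694824219], [649.0999755859375, -58.0], [632.2999877929688, 35.29999923706055]]
```

Request:
jog_arm:
  rows:
    - [0, 0, 0, -0.035, 0.2, 0, 0.45]
    - [0, 0, 0, -0.043, 0.246, 0, 0.45]
    - [0, 0, 0, -0.043, 0.246, 0, 0.45]
    - [0, 0, 0, -0.043, 0.246, 0, 0.45]
    - [0, 0, 0, -0.043, 0.246, 0, 0.45]
    - [0, 0, 0, -0.043, 0.246, 0, 0.45]
    - [0, 0, 0, -0.043, 0.246, 0, 0.45]
    - [0, 0, 0, -0.043, 0.246, 0, 0.45]
    - [0, 0, 0, -0.043, 0.246, 0, 0.45]
    - [0, 0, 0, -0.043, 0.246, 0, 0.45]
    - [0, 0, 0, -0.035, 0.2, 0, 0.45]
    - [0, 0, 0, -0.017, 0.1, 0, 0.45]

```text
time_s: 19.73
tcp_pos: [586.8, -23.3, 19.6]
eef_rot: [0.0, 0.642, 0.767, -0.001]
wrist_force: [0.8, -6.4, 4.4]
width: 46.7
grip_force: 3.5
```

```bash
python3 fold.py e
```

```text
scene [ 285  216   54   35 1512] [array([579.3,  65.6]), array([102.2, 147.5]), np.float64(10.2)] zmed 14.1 zmax [ 8.8 19.4] [[516.0, 129.1999969482422], [542.0, -16.0], [642.5999755859375, 2.0], [616.5, 147.1999969482422]]
top [227 193  22  31 479] [array([571.9,  97.7]), array([97.2, 76. ]), np.float64(9.3)] zmed 14.9 zmax [ 8.8 20.9] [[517.7999877929688, 127.4000015258789], [530.0999755859375, 52.29999923706055], [626.0, 68.0], [613.7999877929688, 143.0]]
```

View pics/e_scene.png

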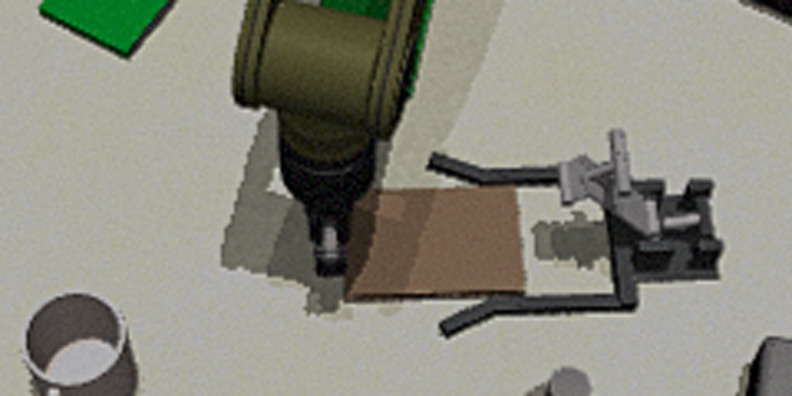

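The picture shows the folder's front at (520,240), between the straight rails and square to them. The stop is at (618,250).

Request:
jog_arm:
  rows:
    - [0, 0, 0, -0.035, 0.197, 0, 0.45]
    - [0, 0, 0, -0.035, 0.197, 0, 0.45]
    - [0, 0, 0, -0.035, 0.197, 0, 0.45]
    - [0, 0, 0, -0.035, 0.197, 0, 0.45]
    - [0, 0, 0, -0.035, 0.197, 0, 0.45]
    - [0, 0, 0, -0.035, 0.197, 0, 0.45]
    - [0, 0, 0, -0.035, 0.197, 0, 0.45]
    - [0, 0, 0, -0.013, 0.075, 0, 0.45]
    - [0, 0, 0, -0.013, 0.075, 0, 0.45]
    - [0, 0, 0, -0.009, 0.05, 0, 0.45]
    - [0, 0, 0, -0.009, 0.05, 0, 0.45]

```text
time_s: 21.2
tcp_pos: [575.3, 41.4, 19.6]
eef_rot: [0.001, 0.642, 0.767, -0.002]
wrist_force: [1.6, -7.1, 4.9]
width: 46.8
grip_force: 3.8
```

Request:
jog_arm:
  rows:
    - [0, 0, 0, -0.006, 0.035, 0, 0.45]
    - [0, 0, 0, -0.006, 0.035, 0, 0.45]
    - [0, 0, 0, -0.006, 0.035, 0, 0.45]
    - [0, 0, 0, -0.006, 0.035, 0, 0.45]
    - [0, 0, 0, -0.006, 0.035, 0, 0.45]

```text
time_s: 21.82
tcp_pos: [574.1, 48.3, 19.6]
eef_rot: [0.001, 0.642, 0.767, -0.002]
wrist_force: [1.1, -6.4, 3.9]
width: 47.2
grip_force: 3.9
```

Request:
jog_arm:
  rows:
    - [0, 0, 0, -0.004, 0.025, 0, 0.45]
    - [0, 0, 0, -0.004, 0.025, 0, 0.45]
    - [0, 0, 0, -0.004, 0.025, 0, 0.45]

```text
time_s: 22.2
tcp_pos: [573.7, 50.9, 19.6]
eef_rot: [0.001, 0.642, 0.767, -0.002]
wrist_force: [1.4, -10.9, 4.4]
width: 47.0
grip_force: 5.8
```

Request:
jog_arm:
  rows:
    - [0, 0, 0, -0.002, 0.015, 0, 0.45]
    - [0, 0, 0, -0.002, 0.015, 0, 0.45]
    - [0, 0, 0, 0, 0, 0, 0.45]

```text
time_s: 22.58
tcp_pos: [573.7, 50.9, 19.6]
eef_rot: [0.002, 0.642, 0.767, -0.003]
wrist_force: [1.8, -12.4, 5.1]
width: 46.9
grip_force: 7.1
```

Request:
jog_arm:
  rows:
    - [0, 0, 0, -0.004, 0.025, 0, 0.45]
    - [0, 0, 0, -0.002, 0.015, 0, 0.45]
    - [0, 0, 0, 0, 0, 0, 0.45]

```text
time_s: 22.95
tcp_pos: [573.7, 51.1, 19.6]
eef_rot: [0.003, 0.641, 0.767, -0.004]
wrist_force: [2.4, -18.6, 4.0]
width: 46.9
grip_force: 9.9
```

Request:
jog_arm:
  rows:
    - [0, 0, 0, 0.07, -0.394, 0, 0.45]
    - [0, 0, 0, 0, 0, 0.8, 0.45]
    - [0, 0, 0, 0, 0, 1, 0.45]
    - [0, 0, 1, 0, 0, 1, 0.3]
    - [0, 0, 1, 0, 0, 1, 0]
    - [0, 0, 1, 0, 0, 0.9, 0]
    - [0, 0, 1, -0.135, 0.9, 0, 0]
    - [0, 0, 1, -0.135, 0.9, 0, 0]
    - [0, 0, 1, -0.135, 0.9, 0, 0]
    - [0, 0, 1, -0.135, 0.9, 0, 0]
    - [0, 0, 1, -0.135, 0.9, 0, 0]
    - [0, 0, 1, -0.135, 0.95, 0, 0]

```text
time_s: 24.45
tcp_pos: [541.2, 258.6, 205.3]
eef_rot: [-0.002, -0.091, 0.996, -0.001]
wrist_force: [0.4, 0.1, 0.1]
width: 85.0
grip_force: 0.0
```

```bash
python3 fold.py f; python3 - <<'E'
from m import *
from scipy.spatial.transform import Rotation as Ro
s=sense(); q=s['eef_rot']; A=Ro.from_quat([*q[1:],q[0]]); B=Ro.from_quat([-0.074,0.9,-0.428,0.042])
print((B*A.inv()).as_rotvec(degrees=True)/10, (np.array([552,208.5,138.2])-s['tcp_pos']), s['joint_pos'].round(2))
d=shot('scene'); w=cloud(d)
o=np.array([552.1,211.]);a=np.radians(10);R=np.array([[np.cos(a),np.sin(a)],[-np.sin(a),np.cos(a)]])
q=(w[...,:2]-o)@R.T
m=(abs(q[...,0])<45)&(q[...,1]<40)&(q[...,1]>-50)&(w[...,2]>128)&(w[...,2]<145); print(m.sum(),np.median(q[m],0),q[m].min(0),q[m].max(0),w[m][:,2].max())
E
```

```text
scene [ 310  216   57   34 1420] [array([566.6, 137.4]), array([103.1, 150.2]), np.float64(10.8)] zmed 14.2 zmax [ 8.1 19.1] [[501.8999938964844, 201.60000610351562], [529.9000244140625, 54.0], [631.2000122070312, 73.30000305175781], [603.2000122070312, 220.8000030517578]]
top [205 193  47  31 759] [array([565.5, 136.7]), array([ 97.2, 148.7]), np.float64(9.8)] zmed 15.0 zmax [ 8.5 21.3] [[504.8999938964844, 201.6999969482422], [530.2000122070312, 55.099998474121094], [626.0, 71.69999694824219], [600.7999877929688, 218.1999969482422]]
[-4.99905242 -0.97464677 -0.09104532] [ 11.11548892 -51.81821433 -67.11728073] [ 0.36  0.05  1.81  0.    1.28 -1.39]
103 [ 2.43506912 -8.93379355] [-27.66255962 -17.3475379 ] [29.20865978 -0.90830957] 141.9253658017631
```

View pics/f_scene.png

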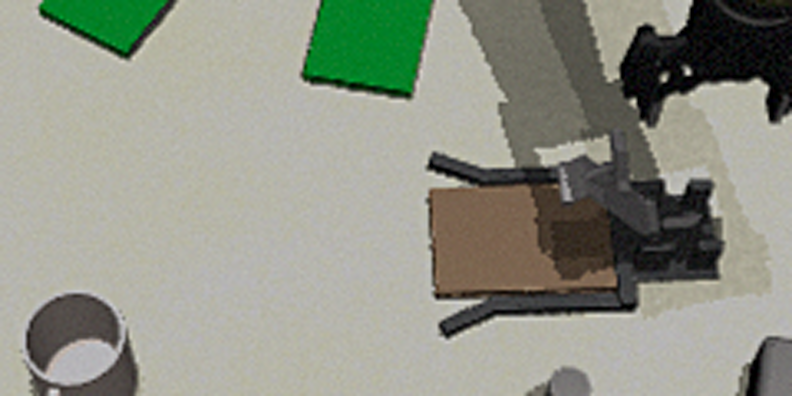

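The picture shows the folder home against the stop, rear edge at (432,245). The clip is still up at (618,150), and the gripper is clear of it at upper right.

Request:
jog_arm:
  rows:
    - [-1, -0.19, -0.02, 0.03, -0.02, 0, 0]
    - [-1, -0.19, -0.02, 0.03, -0.02, 0, 0]
    - [-1, -0.19, -0.02, 0, 0, -0.2, 0]
    - [-1, -0.19, -0.02, 0, 0, -0.25, 0]
    - [-1, -0.2, -0.02, 0, 0, -0.28, 0]
    - [-0.1, -0.02, 0, 0, 0, 0, 0]
    - [0, 0, 0, 0.068, -0.386, -0.311, 0]
    - [0, 0, 0, 0.068, -0.386, -0.311, 0]
    - [0, 0, 0, 0.034, -0.193, -0.156, 0]
    - [0, 0, 0, 0, 0, 0, 0]

```text
time_s: 25.85
tcp_pos: [552.5, 215.3, 146.7]
eef_rot: [0.044, -0.07, 0.896, -0.436]
wrist_force: [0.2, 0.3, 0.4]
width: 85.5
grip_force: 0.0
```

Request:
jog_arm:
  rows:
    - [0, 0, 0, -0.02, -0.12, -0.2, 0]
    - [0, 0, 0, 0, 0, 0, 0]
    - [0, 0, 0, 0, 0, 0, 0.6]
    - [0, 0, 0, 0, 0, 0, 0.9]
    - [0, 0, 0, 0, 0, 0, 0.9]
    - [0, 0, 0, 0, 0, 0, 0.9]
    - [0, 0, 0, 0, 0, 0, 0.9]
    - [0, 0, 0, 0, 0, 0, 0.9]
  squeeze: 50

```text
time_s: 26.85
tcp_pos: [551.9, 211.7, 139.9]
eef_rot: [0.045, -0.071, 0.895, -0.437]
wrist_force: [-1.4, -2.2, 5.9]
width: 10.2
grip_force: 48.8
```

Request:
jog_arm:
  rows:
    - [0.243, 0.043, 0, 0.019, -0.109, -0.036, 0.9]
    - [0.243, 0.043, 0, 0.019, -0.109, -0.037, 0.9]
    - [0.243, 0.043, 0, 0.018, -0.106, -0.045, 0.9]
    - [0.243, 0.043, 0, 0.018, -0.106, -0.046, 0.9]
    - [0.243, 0.043, 0, 0.018, -0.102, -0.054, 0.9]
    - [0.243, 0.043, 0, 0.018, -0.102, -0.055, 0.9]
    - [0.243, 0.043, 0, 0.017, -0.097, -0.063, 0.9]
    - [0.243, 0.043, 0, 0.017, -0.097, -0.064, 0.9]
    - [0.243, 0.043, 0, 0.016, -0.091, -0.071, 0.9]
    - [0.243, 0.043, 0, 0.016, -0.091, -0.072, 0.9]

```text
time_s: 28.1
tcp_pos: [559.2, 170.8, 118.0]
eef_rot: [0.026, -0.076, 0.969, -0.236]
wrist_force: [-1.1, -4.6, 4.9]
width: 9.8
grip_force: 49.0
```

Request:
jog_arm:
  rows:
    - [0.243, 0.043, 0, 0.015, -0.084, -0.079, 0.9]
    - [0.243, 0.043, 0, 0.015, -0.084, -0.079, 0.9]
    - [0.243, 0.043, 0, 0.014, -0.078, -0.086, 0.9]
    - [0.243, 0.043, 0, 0.014, -0.078, -0.086, 0.9]
    - [0.243, 0.043, 0, 0.012, -0.07, -0.092, 0.9]
    - [0.243, 0.043, 0, 0.012, -0.07, -0.093, 0.9]
    - [0.243, 0.043, 0, 0.011, -0.062, -0.098, 0.9]
    - [0.243, 0.043, 0, 0.011, -0.062, -0.099, 0.9]
    - [0.243, 0.043, 0, 0.01, -0.053, -0.1, 0.9]
    - [0, 0, 0, 0, 0, 0, 0.9]

```text
time_s: 29.35
tcp_pos: [563.8, 144.4, 83.7]
eef_rot: [0.008, -0.077, 0.996, -0.045]
wrist_force: [2.6, -6.1, -2.1]
width: 9.7
grip_force: 49.0
```

Request:
jog_arm:
  rows:
    - [0.12, 0.02, 0, 0.004, -0.025, -0.04, 0.9]
    - [0.12, 0.02, 0, 0.003, -0.015, -0.04, 0.9]
    - [0, 0, 0, 0, 0, 0, 0.9]

```text
time_s: 29.72
tcp_pos: [564.1, 143.1, 81.7]
eef_rot: [0.006, -0.078, 0.997, -0.024]
wrist_force: [-0.7, -5.6, 3.6]
width: 9.9
grip_force: 49.7
```

Request:
jog_arm:
  rows:
    - [0, 0, 0, 0, 0, -0.03, 0.9]
    - [0, 0, 0, 0, 0, 0, 0.9]

```text
time_s: 29.98
tcp_pos: [564.1, 143.2, 81.6]
eef_rot: [0.005, -0.078, 0.997, -0.025]
wrist_force: [-5.0, -6.6, 8.6]
width: 10.0
grip_force: 50.4
```

Request:
jog_arm:
  rows:
    - [0, 0, 0, 0, 0, 0, 0.7]
    - [0, 0, 0, 0, 0, 0, 0.4]
    - [0, 0, 0, 0, 0, 0, 0]
    - [0, 0, 0, 0, 0, 0, 0]
    - [0, 0, 0, 0, 0, 0, 0]
    - [0, 0, 0, 0, 0, 0.3, 0]
    - [0, 0, 0, 0, 0, 0.6, 0]
    - [0, 0, 0, 0, 0, 1, 0]
    - [0, 0, 0, 0, 0, 1, 0]
    - [0, 0, 0, -0.5, 0.3, 0.5, 0]
    - [0, 0, 0, -0.8, 0.6, 0, 0]
    - [0, 0, 0, -0.8, 0.6, 0, 0]

```text
time_s: 31.48
tcp_pos: [479.2, 205.0, 217.9]
eef_rot: [0.006, -0.077, 0.997, -0.023]
wrist_force: [-0.4, 0.2, 0.2]
width: 85.3
grip_force: 0.0
```

```bash
python3 fold.py g; python3 hold.py | grep bar
```

```text
scene [ 310  216   57   34 1178] [array([567. , 137.9]), array([102.7, 150.3]), np.float64(10.0)] zmed 14.1 zmax [ 7.9 19.5] [[503.29998779296875, 203.0], [529.5, 55.0], [630.7000122070312, 72.9000015258789], [604.4000244140625, 220.89999389648438]]
top [205 193  47  32 747] [array([565.5, 136.7]), array([ 97.4, 148.3]), np.float64(10.0)] zmed 14.6 zmax [ 8.7 21.5] [[504.5, 201.1999969482422], [530.4000244140625, 55.099998474121094], [626.4000244140625, 72.0999984741211], [600.5, 218.1999969482422]]
bar [588.4 147.6] [530.3 131.9]
bar 125 [-29.8  19.3] [-44.5  23.4] [-20.7  56. ] 510.28877742491034 [527.6 170.4 464.4]
bar 784 [-36.2  40.1] [-44.6  19.6] [-18.2  59.5] 512.175575958507 [520.2 192.3 469.4]
```

View pics/g_scene.png

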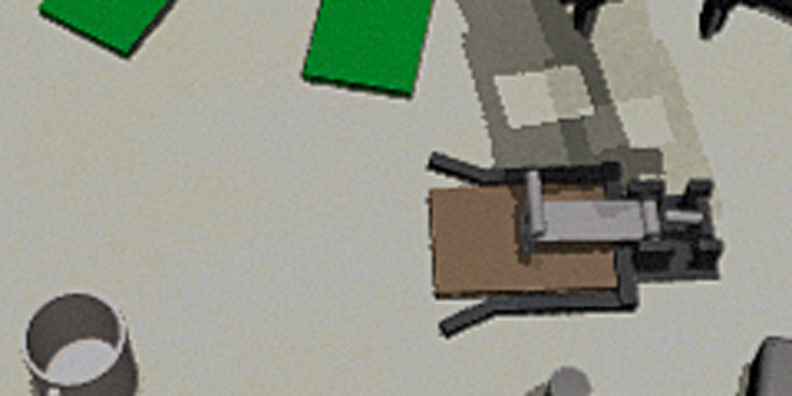

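The folder is home at (525,245), with the clip lying on it (bar at (534,205)). The mug is where it was, and the gripper is clear of everything.

```bash
python3 -c "
from station import *
print(close_job())"
```

```text
the job is handed in; nothing more can be done
None
```

The job is handed in at about 32 s: the folder is shut and fully home against the stop, the clip was lowered by its handle and is clamped on it, and the arm touched nothing else on the worktop; no verdict came back.

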